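# Refill the biscuit dispenser with the loading chute

### The arm

A 6-joint arm with a two-finger parallel gripper is mounted at the origin on a cart in front of the work surface, level with it; the furniture and walls round the work are solid. World frame = base frame: x ahead of the robot, y to its left, z up, the work surface at z = 0. Lengths are in m, angles in degrees, forces in N, time in s.
With the tool pointing down it reaches from about 0.35 to 0.875 m from the base axis. Payload 4.2 kg.
Tool frame: the origin (TCP) lies midway between the tips of the shut fingers; the grasp point (between the pads) lies 19 mm behind it; z points along the fingers, y is the line along which they close (so a half turn about z gives the same grasp; the last joint's range is limited). The gripper opens to 87 mm and grips with 3 to 60 N. Pads are 19 mm wide; open, the fingers measure 117 mm over their backs; the gripper's body (75 mm by 190 mm) begins 51 mm behind the grasp point.
Start: joints at [79.389, 22.042, 0.453, 0, -68.411, -14.817], TCP at [0.268, 0.564, 0.223] pointing down, gripper open.
Joint ranges: [-179.83, 179.83], [-69.29, 118.12], [-61.27, 80.66], [-181.25, 117.63], [-171.15, -9.14], [-177.46, 177.46]. Speed limits (degrees/s): [159.86, 159.86, 180, 180, 180, 180].

### API

Orientations are given as [roll, pitch, yaw] about the fixed x, y, z axes, in that order (R = Rz(yaw) Ry(pitch) Rx(roll)).
In Python, from workcell import env gives the robot as it stands. The module is installed in compiled form; this text tells all that it offers. Calls block until the motion is done:
- env.goto(position, orientation): joint-space move of the TCP to a pose.
- env.move_straight(position, rotation=None, rate=0.15, force_limit=None): straight line of the TCP; rotation=None keeps the orientation; rate is the mean speed in m/s. With force_limit (N) it stops when the force on the tool has changed by that much, and returns True; else False.
- env.set_joints(angles): joint-space move.
- env.gripper_to(opening, grasp_force=None): opening from 0.0 (shut) to 1.0 (fully open); grasp_force is the grip in N (None keeps the last); returns when the fingers have stopped.
- env.dwell(seconds).
- env.inverse_kinematics(position, orientation): joint angles nearest the present ones, or None.
- env.read_state(): the state.
- env.grab_frame(name): name is "scene" or "top" or "wrist"; returns a dict with "image" (384x512x3 uint8, blue, green, red), "fx", "fy", "cx", "cy" (pixels), "position" and "orientation" of the camera in the world. Camera axes: x right, y up, looking along -z (the intrinsics and any distortion apply to the point x, -y, -z); pixel columns grow to the right and rows downward; lengths in m; the calibration is good to about 2 mm. A picture is of the moment at which its call begins. There is no depth.
A pose or a line that the arm cannot do raises env.Unreachable and nothing moves.
- env.close_job(): hands the job in; it is judged then, once.
Trained networks look in a picture, given as the dict that the camera call returned (one of the last four; its "shot" number tells which), for a name from the list of things; names that differ only in an ending like _2 or _b are one class to them, and where a whole thing is asked for, a point or a joint stands for the part that bears it (a point fixed in the world has none). Each returns a list of dicts, best first, with "score" (0 to 1); they miss things now and then, are a little off and sometimes report something else, mostly with a low value. They report only what shows in the picture. A call takes as long as a camera call.
- env.search_frame(picture, thing): "xyz" ([x, y, z] in m, in world coordinates, good to about 4 mm: the middle of the surface that is visible of it).
- env.trace(picture, thing): "mask" (384x512 bool, what is visible of it).
The state is a dict: "clock": time; "joint_positions": joint angles; "qvel": joint speeds; "joint_torque": joint torques, N m; "position": TCP position; "tool_rot": TCP orientation; "force": force on the tool from outside, world axes, zero at the start; "wrist_torque": the same for the moment, N m; "opening": opening from 0.0 (shut) to 1.0 (fully open); "finger_force": force on a finger pad.
Only numpy, scipy, OpenCV 4.12 (cv2) and the standard library are available. Lean on these libraries where they do the work, as an engineer would, in place of code of your own. Each camera call takes 0.05 s, during which the arm holds its last target. There are 200 camera calls.

### The job

Swing the dispenser's lid right back until it stays open on its own, then pick up the loaded chute and tip it so that all three biscuits slide out of its open end into the dispenser's mouth, without your fingers touching the biscuits. Lay the empty chute back on its mat, upright and lengthwise, then shut the lid. Leave the muffin, the salt shaker and the espresso cup where they are.

Things in the scene. Friction and masses are not known exactly. Their poses are not given: they have to be found in the camera images.
- mat: Thin black rubber slip mat, 220 x 100 x 4, fixed. Origin at the centre of its underside (its top is 4 above it), x along its length. The chute lies on it.
- chute: Loading chute: straight open-topped steel trough, 190 long (x), 46 wide (y), walls 32 high and 3 thick, floor 3 thick, about 0.25 kg; closed at the back (-x), open at the front (+x, the spout). Origin at the centre of its underside, z up. The biscuits begin to slide in it at a tilt of 13 to 20 degrees; 35 to 40 degrees empties it.
- chute_grip (a point): Middle of the chute's upright dark wooden grip plate, at (20, 0, 55) in the chute's frame. The plate is 44 long (x), 12 thick (y), from 35 to 68 above the chute's underside; it stands on a bridge over the trough at x = -2 to 42, below which the biscuits pass.
- chute_spout (a point): Middle of the floor's front edge at the open end of the chute, at (95, 0, 3) in the chute's frame.
- biscuit_1: Small hard domed biscuit, 28 across, 17 high, 12 g, flat underside; origin at the centre of its underside. It lies in the chute, the rearmost of three in a row.
- biscuit_2: The same; the middle one.
- biscuit_3: The same; the foremost one, just behind the bridge.
- dispenser: Fixed biscuit dispenser: steel base 120 x 120 x 16, clear box 110 x 110 (inside 102 x 102, floor 16 above the table) up to an aluminium top at 126, with a square steel collar round the mouth. Origin at the centre of its underside, z up; the lid's hinge is on its +x side, its front is -x; the chute is meant to come in from the front, pointing along +x.
- dispenser_mouth (a point): Centre of the mouth at the collar's upper rim, 134 above the table. The opening is 60 (dispenser x) by 58 (dispenser y); collar wall 4.
- lid_hinge (a point): Middle of the lid's hinge line, which runs along the dispenser's y, at (40, 0, 137) in the dispenser's frame.
- lid_grip (a point): Grip point on the lid: the upper part of an upright dark wooden fin near the lid's front edge, 66 from the hinge line along the lid and 26.5 above the lid plate's mid plane. The fin is 22 long (across the hinge line), 10 thick (along the hinge line) and rises 36 above the lid's top face; it turns with the lid. The lid plate is 76 x 74 x 5.
- lid (a joint): Lid angle in rad: 0 shut, growing as the lid swings up and back about its hinge, stop at 1.9. Free hinge, 0.08 kg lid: below about 1.35 it falls shut by itself, beyond about 1.5 it falls back against the stop and stays; when open it stands behind the mouth as a backstop.
- muffin: Bystander: muffin, 85 across, 73 high; origin at the centre of its underside.
- salt_shaker: Bystander: salt shaker, 44 across, 90 high; origin at the centre of its underside.
- espresso_cup: Bystander: white espresso cup, 60 x 87 with its handle, 56 high; origin at its underside.

How it is judged:
By the outcome, as a careful person would: the job done as asked, in the order asked, and still so for the second after the job is handed in, with the robot touching nothing.
It also fails if it takes over 72 s, if anything falls off the work surface, if the arm or the gripper's body presses on something with over 40 N, if the wrist force passes 120 N, or if a joint passes its speed limit or range.

## Working session

There is one attempt and no reset: what is moved stays moved. The work goes in short steps, each a Python script; the robot and the scene stay as the last script left them, time stands still between calls to the robot, and variables do not carry over. Pictures are saved under pics/ and viewed, at most 10 in all, crops included, and the job is handed in when it is done.

```bash
mkdir -p pics
python3 - <<'E'
from workcell import env
import cv2, numpy as np
fs={n:env.grab_frame(n) for n in("scene","top")}
for n,f in fs.items():
    cv2.imwrite(f"pics/{n}0.png",f["image"]); print(n,np.round(f["position"],3),np.round(f["orientation"],2),f["fx"],f["cx"],f["cy"],[k for k in f])
    for t in ["mat","chute","chute_grip","chute_spout","biscuit_1","dispenser","dispenser_mouth","lid_hinge","lid_grip","lid","muffin","salt_shaker","espresso_cup"]:
        try: print(t,[(np.round(r["xyz"],3).tolist(),round(r["score"],2)) for r in env.search_frame(f,t)[:3]])
        except Exception as e: print(t,e)
print(env.read_state())
E
```

```text
scene [-0.145  0.507  0.55 ] [  60.44    1.43 -117.52] 440.1255809748377 249.878441808187 194.89567175826534 ['image', 'fx', 'fy', 'cx', 'cy', 'position', 'orientation', 'shot']
mat [([0.513, 0.065, 0.002], 0.97)]
chute [([0.536, 0.044, 0.03], 0.55)]
chute_grip [([0.372, 0.17, 0.056], 0.69), ([0.538, 0.04, 0.028], 0.66)]
chute_spout [([0.538, 0.042, 0.028], 0.7)]
biscuit_1 []
dispenser [([0.469, 0.355, 0.145], 0.65), ([0.424, 0.366, 0.097], 0.61)]
dispenser_mouth [([0.424, 0.363, 0.097], 0.76)]
lid_hinge [([0.423, 0.367, 0.097], 0.81)]
lid_grip [([0.471, 0.354, 0.145], 0.96)]
lid []
muffin [([0.373, 0.167, 0.056], 0.61), ([0.424, 0.366, 0.097], 0.36)]
salt_shaker [([0.647, 0.18, 0.052], 0.63)]
espresso_cup [([0.324, 0.264, 0.043], 0.74), ([0.538, 0.042, 0.028], 0.2)]
top [0.369 0.151 0.941] [  8.56   1.17 -90.46] 427.07247728940064 258.52118919287636 188.1063355837804 ['image', 'fx', 'fy', 'cx', 'cy', 'position', 'orientation', 'shot']
mat [([0.519, 0.046, 0.003], 0.74)]
chute [([0.552, 0.036, 0.025], 0.71)]
chute_grip [([0.554, 0.038, 0.025], 0.93)]
chute_spout [([0.552, 0.039, 0.02
[... 468 characters left out ...]
0.035], 0.58)]
{'clock': 1.4, 'joint_positions': array([ 7.93900111e+01,  2.20420785e+01,  4.51381864e-01,  9.48414182e-04,
       -6.84109317e+01, -1.48153863e+01]), 'qvel': array([ 0.02569624, -0.05810052,  0.07510547,  0.00612191,  0.00958862,
        0.03959151]), 'joint_torque': array([-5.53455156e-04, -3.90462399e+01,  1.87619483e+01,  4.22447294e+00,
        1.55446184e-02, -1.78695143e-05]), 'position': array([0.26831898, 0.56444358, 0.22253981]), 'tool_rot': array([ 1.79998651e+02, -1.26892279e-03, -2.54250263e+01]), 'force': array([0.41456341, 0.2124129 , 0.29101305]), 'wrist_torque': array([ 0.01767972, -0.01139884,  0.03128392]), 'finger_force': 0.0, 'opening': 0.998742319604974}
```

View pics/top0.png

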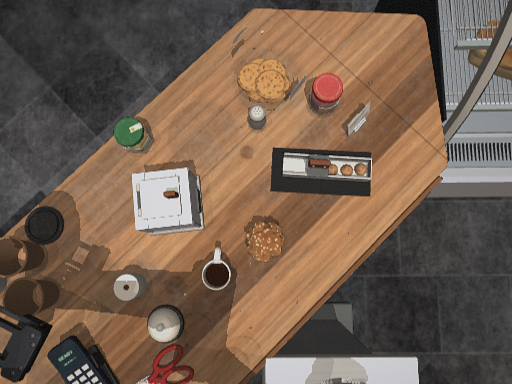

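View pics/scene0.png

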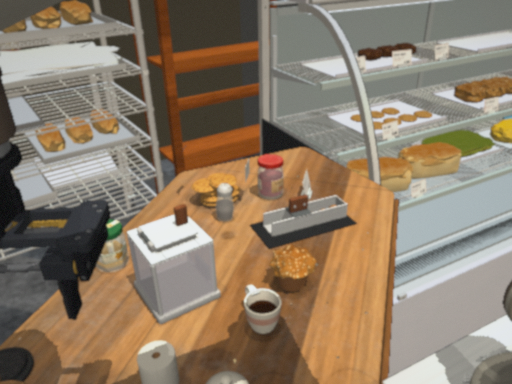

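The top view shows the dispenser at (168,200), with its fin at (171,194), right of centre. So its front faces world −y and its hinge is on the +y side. The chute is at (327,165): the spout is at the left end (~(284,163)), the grip at (319,162), and the biscuits at x 332–361. The muffin is at (265,240), the cup at (216,272) and the shaker at (257,116). Next I'll take a closer look with the wrist camera over the dispenser and then the chute.

```bash
cat > h.py <<'E'
from workcell import env
import cv2, numpy as np
from scipy.spatial.transform import Rotation as Ro
def proj(f,P):
    R=Ro.from_euler('xyz',f["orientation"],degrees=True).as_matrix()
    p=(np.atleast_2d(P)-f["position"])@R
    return np.c_[f["cx"]+f["fx"]*p[:,0]/-p[:,2], f["cy"]-f["fy"]*p[:,1]/-p[:,2]]
def back(f,uv,z):
    R=Ro.from_euler('xyz',f["orientation"],degrees=True).as_matrix()
    uv=np.atleast_2d(uv).astype(float)
    d=np.c_[(uv[:,0]-f["cx"])/f["fx"],-(uv[:,1]-f["cy"])/f["fy"],-np.ones(len(uv))]@R.T
    return f["position"]+d*((z-f["position"][2])/d[:,2])[:,None]
def rect(f,z,c,w,s=4):
    """world-aligned view of plane z: right=+y... left=+y, up=+x ; s px per mm, half-size w m"""
    k=s*1000; px=np.float32([[0,0],[2*w*k,0],[2*w*k,2*w*k],[0,2*w*k]])
    W=np.array([[c[0]+w,c[1]+w,z],[c[0]+w,c[1]-w,z],[c[0]-w,c[1]-w,z],[c[0]-w,c[1]+w,z]])
    H=cv2.getPerspectiveTransform(np.float32(proj(f,W)),px)
    return cv2.warpPerspective(f["image"],H,(int(2*w*k),)*2,flags=cv2.INTER_CUBIC)
E
python3 - <<'E'
from h import *
f=env.grab_frame("wrist"); print(f["position"],f["orientation"],env.read_state()["position"])
for yaw in(95,-85):
  for p in([.46,.30,.40],[.46,.34,.16],[.545,.03,.07]):
    print(yaw,p,np.round(env.inverse_kinematics(p,[180,0,yaw]),0))
f=env.grab_frame("top")
for t,z in(("mat",.004),("chute",.032),("dispenser",.126),("lid",.14),("lid_grip",.16)):
    r=env.trace(f,t)
    if r:
        m=r[0]["mask"]; P=back(f,np.argwhere(m)[:,::-1],z)[:,:2]
        (c,wh,a)=cv2.minAreaRect(np.float32(P*1000)); print(t,r[0]["score"],m.sum(),np.round(c),np.round(wh),round(a,1))
A=rect(f,.134,(.464,.343),.075,4); B=rect(f,.033,(.54,.03),.115,2.6)
h=max(len(A),len(B)); cat=np.zeros((600,1200,3),np.uint8); cat[:len(A[:600]),:600]=A[:600,:600]; cat[:598,600:1198]=B[:598,:598]
cv2.imwrite("pics/rect.png",cv2.resize(cat,(800,400)))
E
```

```text
[0.3299819  0.53468873 0.38430484] [-1.49354664e+01 -1.47111103e-02 -1.15380288e+02] [0.26833605 0.56445404 0.22256969]
95 [0.46, 0.3, 0.4] [ 50.  11.   9.   0. -89. 135.]
95 [0.46, 0.34, 0.16] [ 53.  20. -12.   0. -58. 132.]
95 [0.545, 0.03, 0.07] [ 20.  24. -22.   0. -44. 165.]
-85 [0.46, 0.3, 0.4] [ 50.  11.   9.   0. -89. -45.]
-85 [0.46, 0.34, 0.16] [ 53.  20. -12.   0. -58. -48.]
-85 [0.545, 0.03, 0.07] [ 20.  24. -22.   0. -44. -15.]
mat 0.74 2273 [545.  31.] [221. 101.] 86.0
chute 0.66 1889 [550.  22.] [194.  54.] 86.1
dispenser 0.67 4238 [468. 343.] [124. 135.] 5.9
lid 0.79 1584 [473. 357.] [74. 82.] 6.1
lid_grip 0.71 1589 [470. 352.] [74. 80.] 6.3
```

View pics/rect.png

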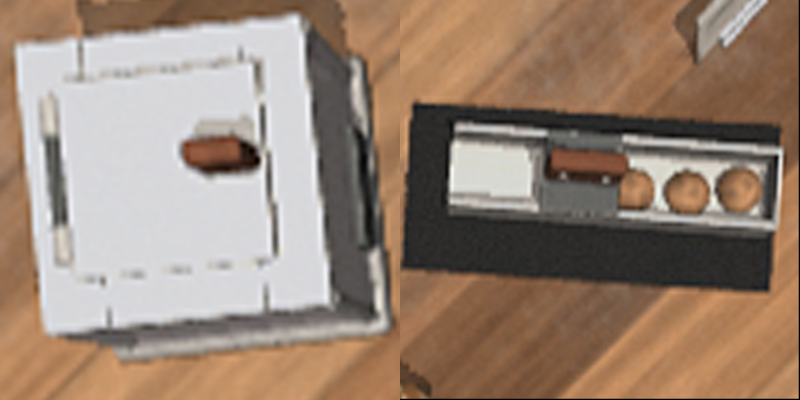

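Both fits are consistent. The dispenser centre is about (0.474, 0.355) at yaw ~95.8°, and the fin at (0.475, 0.328) is where the sizes put it. The mat centre is (0.545, 0.031) at yaw 86°, and the chute centre is about (0.552, 0.021) at the same yaw. Next I'll open the lid.

```bash
cat >> h.py <<'E'
D=np.array([.474,.355,0]); DY=95.8
RD=Ro.from_euler('z',DY,degrees=True)
def eul(R): return R.as_euler('xyz',degrees=True)
def lidpose(th,phi,ext=0.):
    """TCP pose gripping the fin with the lid at th deg, tool tilted phi deg; ext = backed off along tool (m)"""
    g=np.array([.040,0,.137])+Ro.from_euler('y',th,degrees=True).apply([-.066,0,.0275])
    R=RD*Ro.from_euler('y',phi,degrees=True)*Ro.from_euler('xyz',[180,0,180],degrees=True)
    return D+RD.apply(g)+R.apply([0,0,.019-ext]), eul(R)
E
python3 - <<'E'
from h import *
for k in(.5,.7,.85,1):
    print(k,[(th,None if (q:=env.inverse_kinematics(*lidpose(th,k*th))) is None else np.round(q).tolist()) for th in(0,50,98)], env.inverse_kinematics(*lidpose(98,k*98,.08)) is not None)
E
```

```text
0.5 [(0, [51.0, 21.0, -12.0, 0.0, -56.0, -45.0]), (50, [60.0, 29.0, -2.0, 14.0, -80.0, -60.0]), (98, [66.0, 43.0, 9.0, 22.0, -100.0, -66.0])] True
0.7 [(0, [51.0, 21.0, -12.0, 0.0, -56.0, -45.0]), (50, [62.0, 33.0, -1.0, 19.0, -87.0, -63.0]), (98, [68.0, 51.0, 11.0, 29.0, -113.0, -67.0])] True
0.85 [(0, [51.0, 21.0, -12.0, 0.0, -56.0, -45.0]), (50, [63.0, 36.0, 0.0, 21.0, -92.0, -64.0]), (98, [68.0, 56.0, 11.0, 33.0, -122.0, -67.0])] True
1 [(0, [51.0, 21.0, -12.0, 0.0, -56.0, -45.0]), (50, [64.0, 39.0, 1.0, 24.0, -97.0, -65.0]), (98, [67.0, 61.0, 8.0, 38.0, -130.0, -68.0])] True
```

Run:
```python
from h import *
env.gripper_to(.55,15)
env.goto(*lidpose(0,0,.07))
p,r=lidpose(0,0)
print("hit",env.move_straight(p,r,.12,force_limit=8))
env.gripper_to(0.,15); s=env.read_state(); print(s["clock"],s["opening"],s["finger_force"],s["force"],s["position"]-p)
if .08<s["opening"]<.17:
    for th in np.linspace(0,102,7)[1:]:
        env.move_straight(*lidpose(th,.7*th),.07)
        s=env.read_state(); print(round(th),s["opening"].round(3),np.round(s["force"],1),s["clock"])
f=env.grab_frame("scene"); cv2.imwrite("pics/s1.png",f["image"])
```

```text
hit False
5.3333 0.11643058976945278 15.000262465327978 [-4.6809511   1.55110633  3.10800993] [-9.31843026e-04 -1.96900407e-04  5.72895545e-05]Traceback (most recent call last):
  File "<stdin>", line 10, in <module>
AttributeError: 'float' object has no attribute 'round'
```

Run:
```python
from h import *
for th in np.linspace(0,102,7)[2:]:
    env.move_straight(*lidpose(th,.7*th),.07)
    s=env.read_state(); print(round(th),round(s["opening"],3),np.round(s["force"],1),s["clock"])
f=env.grab_frame("scene"); cv2.imwrite("pics/s1.png",f["image"])
```

```text
34 0.111 [-4.4 -4.8  4. ] 6.1917
51 0.115 [-5.8 -5.1  5.9] 6.6167
68 0.108 [-6.6 -4.   7. ] 7.0333
85 0.113 [-8.1 -1.1  7.6] 7.45
102 0.115 [-9.4  1.6  4.9] 7.8583
```

View pics/s1.png

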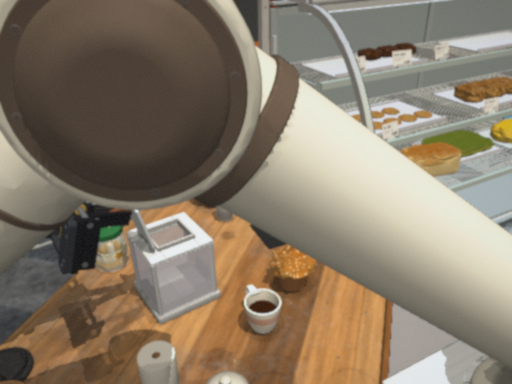

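The lid stands back (about (143,228)) and the mouth shows at (165,232). Next I'll release it, look down at the mouth, then go to the chute.

Run:
```python
from h import *
env.gripper_to(.6)
env.move_straight(*lidpose(102,71.4,.09),.2)
p,r=lidpose(0,0)
s=env.read_state()["position"]
env.move_straight(s+[0,0,.17],None,.3)
env.goto([.476,.30,.40],r)
f=env.grab_frame("wrist"); A=rect(f,.134,(.474,.355),.07,4)
for t in("dispenser_mouth","dispenser","lid"):
    print(t,[(np.round(x["xyz"],3),round(x["score"],2)) for x in env.search_frame(f,t)[:2]])
C=np.array([.552,.021,0]); CR=Ro.from_euler('z',86,degrees=True)
g=C+CR.apply([.020,0,.059])
rc=eul(CR*Ro.from_euler('xyz',[180,0,180],degrees=True))
env.goto(g+[0,0,.17],rc)
f2=env.grab_frame("wrist"); B=rect(f2,.036,(.552,.021),.11,2.54)
cat=np.zeros((560,1120,3),np.uint8); cat[:,:560]=A[:560,:560]; B=B[:558,:558]; cat[:len(B),560:560+B.shape[1]]=B
cv2.imwrite("pics/w1.png",cv2.resize(cat,(800,400))); print(env.read_state()["clock"],f2["position"])
f3=env.grab_frame("top")
for t in("chute_grip","chute"):
    for ff in (f2,):
        for x in env.trace(ff,t)[:1]:
            P=back(ff,np.argwhere(x["mask"])[:,::-1],.036)[:,:2]; print(t,x["score"],cv2.minAreaRect(np.float32(P*1000)))
```

```text
dispenser_mouth [(array([0.472, 0.364, 0.129]), 0.95), (array([0.65 , 0.169, 0.078]), 0.61)]
dispenser [(array([0.472, 0.362, 0.124]), 0.76)]
lid [(array([0.468, 0.401, 0.161]), 0.62), (array([0.556, 0.076, 0.006]), 0.25)]
12.55 [ 0.54720157 -0.02788564  0.39157241]
chute_grip 0.96 ((549.016845703125, 18.820587158203125), (187.22265625, 47.67356872558594), 86.04944610595703)
chute 0.93 ((548.78955078125, 20.3671875), (190.27102661132812, 49.36602783203125), 85.93586730957031)
```

View pics/w1.png

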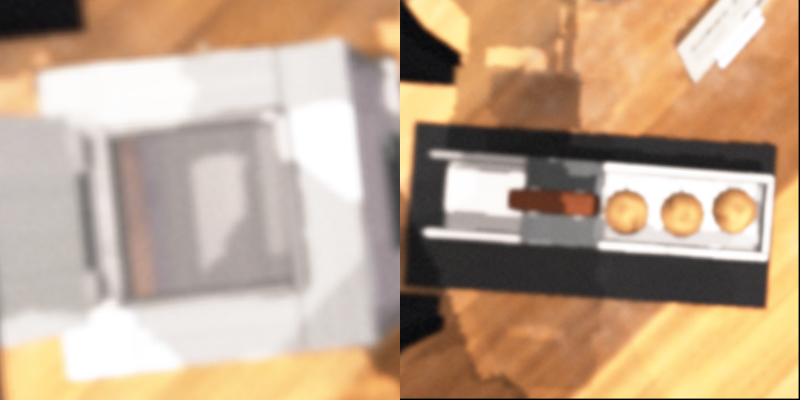

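Measurements refined: the mouth centre is about (0.4715, 0.3545) and the left panel shows it open. The chute centre is (0.549, 0.0215) at yaw 86°, with all three biscuits behind the bridge in the right panel. Next I'll pick up the chute and bring it level to the mouth.

```bash
sed -i 's/^D=.*/D=np.array([.4715,.3545,0]); DY=95.7/' h.py
cat >> h.py <<'E'
C0=np.array([.549,.0215,.004]); CY=86.
T0=Ro.from_euler('xyz',[180,0,180],degrees=True)
def chutepose(org,yaw,tilt,lift=0.):
    R=Ro.from_euler('ZY',[yaw,tilt],degrees=True)
    return np.array(org)+R.apply([.020,0,.038+lift]), eul(R*T0)
def spoutpose(s,tilt):
    """TCP with the chute's spout at s in the dispenser frame"""
    R=RD*Ro.from_euler('y',tilt,degrees=True)
    return chutepose(D+RD.apply(s)-R.apply([.095,0,.003]),DY,tilt)
E
python3 - <<'E'
from h import *
for a in [([-.10,0,.20],-6),([-.012,0,.144],0),([-.012,0,.138],20),([-.012,0,.135],42)]:
    q=env.inverse_kinematics(*spoutpose(*a)); print(a,q if q is None else np.round(q))
p,r=chutepose(C0,CY,0)
print("hit",env.move_straight(p,r,.15,force_limit=8))
env.gripper_to(0.,50); s=env.read_state(); print(s["clock"],s["opening"],s["finger_force"],np.round(s["force"],1),s["position"]-p)
if .1<s["opening"]<.18:
    env.move_straight(*chutepose(C0+[0,0,.03],CY,-3),.08)
    env.move_straight(*chutepose(C0+[0,0,.19],CY,-6),.15)
    print(np.round(env.read_state()["force"],1),env.read_state()["clock"])
    env.move_straight(*spoutpose([-.10,0,.20],-6),.14)
    env.move_straight(*spoutpose([-.014,0,.150],0),.10)
    f=env.grab_frame("scene"); cv2.imwrite("pics/s2.png",f["image"]); cv2.imwrite("pics/w2.png",env.grab_frame("wrist")["image"]);cv2.imwrite("pics/t2.png",env.grab_frame("top")["image"])
print(env.read_state()["clock"],env.read_state()["opening"])
E
python3 -c "
import cv2,numpy as np
t=cv2.imread('pics/t2.png')[130:280,100:300];s=cv2.imread('pics/s2.png')[150:330,100:340]
cv2.imwrite('pics/c2.png',np.hstack([cv2.resize(t,(400,300)),cv2.resize(s,(400,300))]))"
```

```text
([-0.1, 0, 0.2], -6) [ 34.  11. -13.  -6. -64. -26.]
([-0.012, 0, 0.144], 0) [ 46.  17. -14.   0. -59. -40.]
([-0.012, 0, 0.138], 20) [ 54.  22. -11.  14. -73. -55.]
([-0.012, 0, 0.135], 42) [ 61.  32.  -5.  22. -90. -63.]
hit False
14.8583 0.1378206897997636 49.997269129380584 [ 0.4 -0.8 -0.1] [3.79253716e-04 8.56792797e-05 1.28702534e-04]
[ 0.6  0.3 -3.3] 16.625
19.15 0.13363698976491764
```

View pics/c2.png

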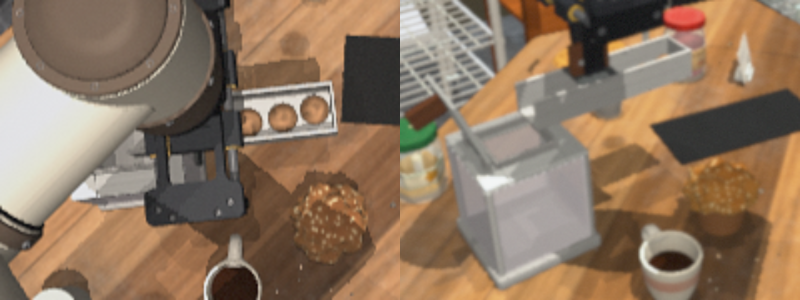

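The chute is level with its spout over the front of the mouth ((525,105) in the right crop), and all three biscuits are still in it. Next I'll pour.

Run:
```python
from h import *
for t,z in((10,.146),(20,.141),(30,.138),(40,.137)):
    hit=env.move_straight(*spoutpose([-.012,0,z],t),.04,force_limit=12); s=env.read_state(); print(t,hit,np.round(s["force"],1),s["clock"])
    if hit: break
env.dwell(.6)
f=env.grab_frame("scene"); g=env.grab_frame("top")
for n,x in(("scene",f),("top",g)): print(n,[(np.round(r["xyz"],3).tolist(),round(r["score"],2)) for r in env.search_frame(x,"biscuit_1")])
cv2.imwrite('pics/c3.png',np.hstack([cv2.resize(g["image"][130:280,100:300],(400,300)),cv2.resize(f["image"][150:330,100:340],(400,300))]))
print(env.read_state()["clock"],env.read_state()["opening"],env.read_state()["force"])
```

```text
10 False [-0.5 -0.4 -3.9] 19.6167
20 False [ 0.8 -0.5 -2.9] 20.0417
30 False [-0.2 -0.  -2.7] 20.5083
40 False [ 0.7  0.6 -3.3] 21.0083
scene []
top [([0.459, 0.389, 0.028], 0.59)]
21.8083 0.13597623840545994 [-0.2477144  -0.7397404  -2.11895741]
```

View pics/c3.png

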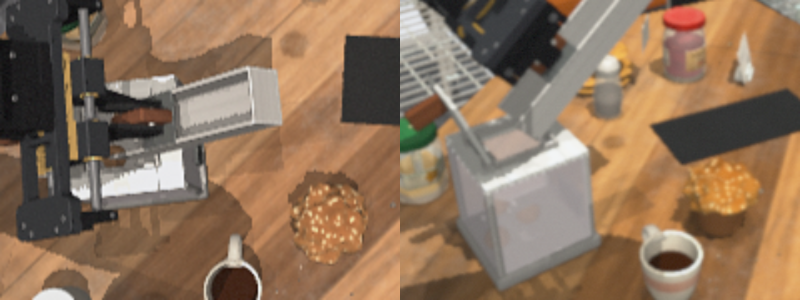

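The trough behind the bridge is empty and the biscuits show faintly inside the clear box. Next I'll back out, check the chute, and lay it on the mat.

Run:
```python
from h import *
env.move_straight(*spoutpose([-.014,0,.145],20),.05)
env.move_straight(*spoutpose([-.02,0,.155],0),.06)
env.move_straight(*spoutpose([-.13,0,.20],0),.2)
g=env.grab_frame("top"); f=env.grab_frame("scene")
print([(np.round(r["xyz"],3).tolist(),round(r["score"],2)) for r in env.search_frame(g,"biscuit_1")])
M=np.array([.547,.028,.004])   # a little closer to the mat centre
env.move_straight(*chutepose(M+[0,0,.15],CY,0),.2)
f2=env.grab_frame("top")
env.move_straight(*chutepose(M+[0,0,.015],CY,0),.15)
print("touch",env.move_straight(*chutepose(M+[0,0,-.004],CY,0),.03,force_limit=4)); s=env.read_state(); print(s["position"]-chutepose(M,CY,0)[0],s["force"],s["clock"])
cv2.imwrite('pics/c4.png',np.hstack([cv2.resize(g["image"][130:280,100:300],(400,300)),cv2.resize(f2["image"][130:280,100:300],(400,300))]))
```

```text
[([0.331, 0.253, 0.037], 0.7)]
touch True
[-1.06107193e-04 -3.79551452e-05  9.97873812e-06] [-0.97919019  0.1000656   4.0228309 ] 26.375
```

View pics/c4.png

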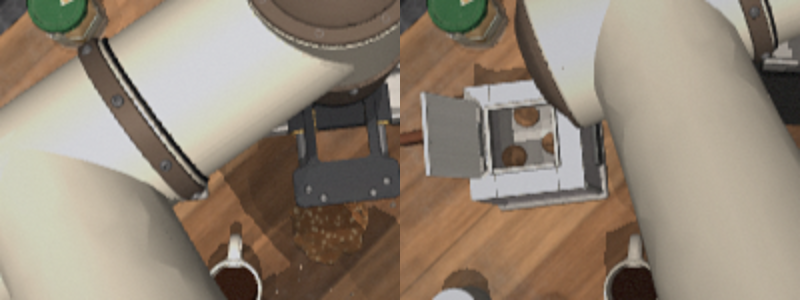

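All three biscuits are inside the box ((527,115), (515,155) and (550,143)), and the chute is down on the mat. Next I'll release it and close the lid.

Run:
```python
from h import *
M=np.array([.547,.028,.004])
env.gripper_to(.5,15)
env.move_straight(*chutepose(M,CY,0,.10),.15)
up,r=lidpose(109,71,.09)
env.goto(up+[0,0,.17],r)
f=env.grab_frame("top")
env.move_straight(up,r,.25)
hit=env.move_straight(*lidpose(109,71),.12,force_limit=8)
env.gripper_to(0.,15); s=env.read_state(); print(hit,s["clock"],s["opening"],np.round(s["force"],1))
if .08<s["opening"]<.17:
    for th in np.linspace(109,1.5,8)[1:]:
        hit=env.move_straight(*lidpose(th,.65*th),.07,force_limit=20)
        s=env.read_state(); print(round(th),hit,round(s["opening"],3),np.round(s["force"],1))
        if hit: break
f2=env.grab_frame("scene"); print(s["clock"])
cv2.imwrite('pics/c5.png',np.hstack([cv2.resize(f["image"][130:280,180:380],(400,300)),cv2.resize(f2["image"][150:330,100:340],(400,300))]))
```

```text
False 32.4333 0.11399956075890827 [ 4.1  1.2 -0. ]
94 False 0.112 [ 4.8  1.3 -2.1]
78 False 0.116 [ 5.5  2.1 -3.3]
63 False 0.115 [ 5.9  2.8 -4.9]
48 False 0.118 [ 5.8  5.4 -5.6]
32 False 0.114 [ 4.3  6.6 -5.8]
17 False 0.112 [ 2.7  8.7 -4.9]
2 False 0.111 [ 2.1  9.2 -3.1]
35.1917
```

View pics/c5.png

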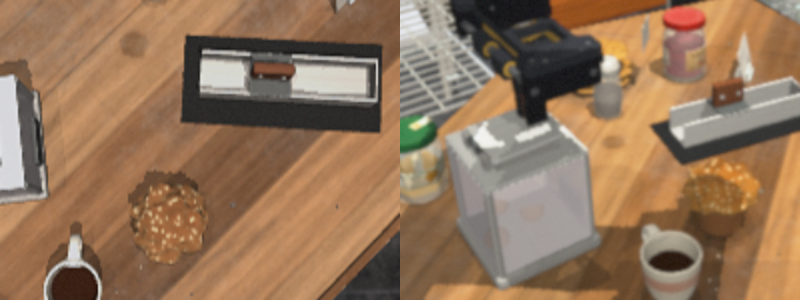

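The chute lies upright and lengthwise within the mat, and the lid is down. Next I'll release the lid, retreat and verify.

Run:
```python
from h import *
env.gripper_to(.55)
env.move_straight(*lidpose(0,0,.15),.2)
env.goto([.268,.564,.30],[180,0,-25.4])
f=env.grab_frame("top"); f2=env.grab_frame("scene")
for t in("muffin","salt_shaker","espresso_cup","lid_grip"): print(t,[np.round(r["xyz"],3) for r in env.search_frame(f,t)[:1]])
cv2.imwrite('pics/c6.png',np.hstack([cv2.resize(f["image"][100:300,110:380],(400,300)),cv2.resize(f2["image"][150:330,100:340],(400,300))]))
print(env.read_state()["clock"])
```

```text
muffin [array([0.393, 0.155, 0.066])]
salt_shaker [array([0.647, 0.173, 0.075])]
espresso_cup [array([0.325, 0.256, 0.034])]
lid_grip [array([0.473, 0.353, 0.141])]
38.5333
```

View pics/c6.png

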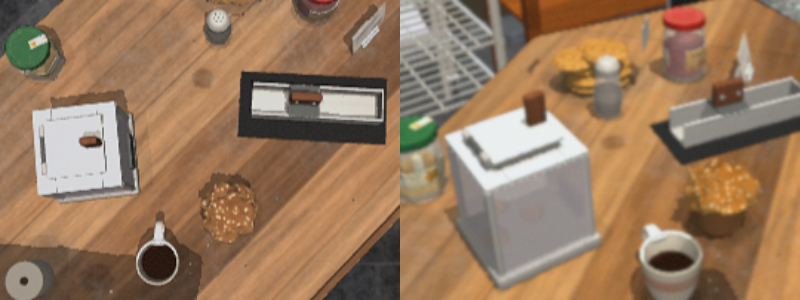

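The lid is shut with its fin at (90,141), the chute is empty on its mat, and the muffin, shaker and cup haven't moved. Next I'll hand the job in.

```bash
python3 -c "
from workcell import env
print(env.close_job())"
```

```text
the job is handed in; nothing more can be done
None
```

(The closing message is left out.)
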